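Let one toe plug down from the hopper rack

ROBOT

A 7-joint arm with a two-finger parallel gripper is mounted at the origin on the work surface. World frame = base frame: x ahead of the robot, y to its left, z up, the work surface at z = 0. Lengths are in m, angles in rad, forces in N, time in s.
With the tool pointing down it reaches from about 0.4 to 0.85 m from the base axis. Payload 4.4 kg.
Tool frame: the origin (TCP) lies at the very end of the fingers, on their centre line; the grasp point (between the pads) lies r.grasp_offset behind it (r.grasp_offset is the distance from the TCP to the grasp point, in m); z points along the fingers, y is the direction in which the jaws open and shut (so a half turn about z gives the same grasp; the last joint's range is limited). The gripper opens to 94 mm and grips with 3 to 60 N. Pads are 16 mm wide; open, the fingers measure 119 mm over their backs; the gripper's body (75 mm by 177 mm) begins 78 mm behind the grasp point.
Start: joints at [-0.066, 0.628, 0.038, 1.517, -0.027, 0.996, -0.02], TCP at [0.65, 0, 0.205] pointing down, gripper open.
Joint ranges: [-3.06, 3.06], [-0.37, 2.12], [-1.25, 1.32], [0.18, 2.47], [-1.1, 4.24], [0.23, 1.98], [-2.94, 2.94]. Speed limits (rad/s): [2.57, 2.57, 3.14, 3.14, 3.14, 3.14, 3.14].

INTERFACE

Orientations are given as a rotation vector (axis times angle).
In Python, from rig import readout, optics, workorder, r gives the robot as it stands.
- The arm moves only by the shell command python3 -m pendant 'ROWS'. ROWS is JSON, a list of rows, each an object of numbers: "x", "y", "z": the shift along the world's x, y, z in mm; "ax", "ay", "az": the turn, a rotation vector about the world's x, y, z in degrees; "jaw": the closure, from 0 (fully open) to 1 (shut). In form: [{"x": .., "y": .., "z": .., "ax": .., "ay": .., "az": .., "jaw": ..}, ...]. A call has 1 to 20 rows; each row is the pose to reach, as a shift and turn from the pose measured when the call began; what a row does not reach only later rows make up. A row lasts 1/8 s, in which the tool goes at most 62.5 mm and 10.7 degrees, less where a joint would pass 70% of its speed; a pose out of reach is approached as far as the arm can. A call with a gripper value outside its range is refused whole. The fingers move at their own pace and stop on an object; the grip force is fixed at half the most. Time passes only in rows, so rows that repeat a pose let the fingers close. It gives the time, the measured TCP pose, the force and the opening at its end, in the units of the state.
- readout.get_obs(): the state, without advancing time (a new reading comes with each control period).
- optics.camera(name): name is "scene" or "side" or "wrist"; returns a dict with "frame" (480x640x3 uint8, blue, green, red), "depth" (480x640 float32, m along the optical axis (not along the pixel's ray), 0 where there is no reading), "intrinsics" (3x3 intrinsics, pixels), "extrinsics" (4x4, takes a point from camera to world coordinates). Camera axes: x right, y down, z forward; pixel columns grow to the right and rows downward; lengths in m; the calibration is good to about 2 mm. A picture is of the moment at which its call begins.
- workorder.close_job(): hands the job in, once; it reports no verdict.
The state is a dict: "time": time; "qpos": joint angles; "joint_velocities": joint speeds; "joint_torque": joint torques, N m; "position": TCP position; "orientation": TCP orientation; "force": force on the tool from outside, world axes, zero at the start; "wrist_torque": the same for the moment, N m; "grip_width": opening from 0.0 (shut) to 1.0 (fully open).
Only numpy, scipy, OpenCV 4.12 (cv2) and the standard library are available. Lean on these libraries where they do the work, as an engineer would, in place of code of your own. Each camera call takes 0.05 s, during which the arm holds its last target. There are 200 camera calls.

TASK

Let the ball-shaped toe plug down into the rack's tray: pull the slide knob of the hopper that holds it out until it clicks in its out position, and once the plug is in the tray push the knob fully home again. Leave the other two plugs in their hoppers, all three gates shut at the end, and do not push the heel insert or the polish tin beside the rack about.

Things in the scene. Friction and masses are not known exactly. Their poses are not given: they have to be found in the camera images.
- rack: Fixed beech rack, 300 mm wide (y), 110 mm high. Origin on the bench under the middle hopper; -x is its front, where the knobs stick out; +y its left. Three open-topped hoppers, 38 mm square inside, centred at y = +90, 0, -90 mm, front wall x = -25 mm, rims 110 mm high; a slide gate (top 85 mm) is the floor of each. A ramp below leads to a tray: x 65 to 134, y +-144 mm, floor 12 mm, rim 40 mm high.
- ball_center (a point): Centre of the ball-shaped grey wooden toe plug, 28 mm across, loose in one of the hoppers (which one differs each time).
- plug_block: Grey wooden toe plug, square block 26 x 26 mm and 28 mm high, in another hopper. Origin: centre of its underside.
- plug_cone: Grey wooden toe plug, cone 28 mm across and 31 mm high, in another hopper. Origin: centre of its underside.
- gate_left (a joint): Travel in m of the leftmost (+y in the rack's frame) slide gate with its knob: 0 = home (hopper shut), 0.045 = fully out, pulled along the rack's -x. A spring detent holds it at both ends; about 6 N starts it, and past the middle it snaps to the other end.
- knob_left (a point): Centre of the round dark iron knob of the leftmost (+y in the rack's frame) gate, 22 mm across, 24 mm long along rack x, its axis level at 82 mm above the bench; it moves with the gate. When home it lies 75 mm in front of the hopper centre. Between it and the hopper is a bare neck, an 8 mm rod 37 mm long.
- gate_middle (a joint): Travel in m of the middle slide gate with its knob: 0 = home (hopper shut), 0.045 = fully out, pulled along the rack's -x. A spring detent holds it at both ends; about 6 N starts it, and past the middle it snaps to the other end.
- knob_middle (a point): Centre of the round dark iron knob of the middle gate, 22 mm across, 24 mm long along rack x, its axis level at 82 mm above the bench; it moves with the gate. When home it lies 75 mm in front of the hopper centre. Between it and the hopper is a bare neck, an 8 mm rod 37 mm long.
- gate_right (a joint): Travel in m of the rightmost (-y in the rack's frame) slide gate with its knob: 0 = home (hopper shut), 0.045 = fully out, pulled along the rack's -x. A spring detent holds it at both ends; about 6 N starts it, and past the middle it snaps to the other end.
- knob_right (a point): Centre of the round dark iron knob of the rightmost (-y in the rack's frame) gate, 22 mm across, 24 mm long along rack x, its axis level at 82 mm above the bench; it moves with the gate. When home it lies 75 mm in front of the hopper centre. Between it and the hopper is a bare neck, an 8 mm rod 37 mm long.
- insert: Red plastic heel insert, 75 x 50 x 16 mm, loose. Origin under its middle.
- tin: Closed polish tin, 76 mm across and 28 mm high, loose. Origin: centre of underside.
Not all that is in view belongs to the job. Leave any red look-alike of the plug_block alone.

How it is judged:
By the outcome, as a careful person would: the job done as asked, in the order asked, and still so for the second after the job is handed in, with the robot touching nothing.
It also fails if it takes over 35 s, if anything falls off the work surface, if the arm or the gripper's body presses on something with over 40 N, if the wrist force passes 120 N, or if a joint passes its speed limit or range.

## Working session

There is one attempt and no reset: what is moved stays moved. The work goes in short steps, Python scripts to look and compute and a shell command to move; the robot and the scene stay as the last step left them, time stands still between calls to the robot, and variables do not carry over. Pictures are saved under pics/ and viewed, on a budget of 10 in all, crops included, one or two more only if the job needs it, and the job is handed in when it is done.

```bash
mkdir -p pics; ls; cat > h.py <<'E'
import numpy as np, cv2
from rig import readout, optics, r
def shot(n):
    c=optics.camera(n); np.savez(f'pics/{n}.npz',**c); return c
def load(n): return dict(np.load(f'pics/{n}.npz'))
def pts(c):
    K,d=c['intrinsics'],c['depth']; v,u=np.mgrid[:480,:640]
    p=np.stack([(u-K[0,2])/K[0,0]*d,(v-K[1,2])/K[1,1]*d,d],-1)
    return p@c['extrinsics'][:3,:3].T+c['extrinsics'][:3,3]
def proj(c,p):
    E=np.linalg.inv(c['extrinsics']); q=E[:3,:3]@np.array(p)+E[:3,3]; q=c['intrinsics']@q; return q[:2]/q[2]
E
python3 - <<'E'
from h import *
for n in ('scene','side'):
    c=shot(n); cv2.imwrite(f'pics/{n}1.png',c['frame']); print(n,c['extrinsics'].round(3).tolist(),c['intrinsics'][0])
o=readout.get_obs(); print(o['position'],o['orientation'],o['time'],o['grip_width'],r.grasp_offset)
E
```

```text
pics
scene [[0.611, 0.426, -0.667, 1.066], [0.792, -0.317, 0.522, -0.309], [0.011, -0.847, -0.531, 0.46], [0.0, 0.0, 0.0, 1.0]] [433.26541069   0.         318.39813834]
side [[0.868, -0.39, 0.309, 0.299], [-0.497, -0.676, 0.543, -0.506], [-0.003, -0.625, -0.781, 0.846], [0.0, 0.0, 0.0, 1.0]] [615.0662887    0.         338.48741964]
[6.49436046e-01 3.82447855e-05 2.04664756e-01] [-2.22058860e+00 -2.22069398e+00  1.86467980e-03] 0.1 1.001314380313718 0.0188
```

View pics/scene1.png

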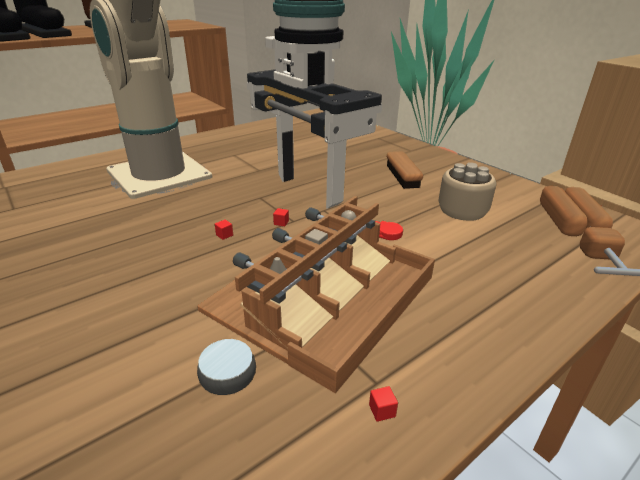

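View pics/side1.png

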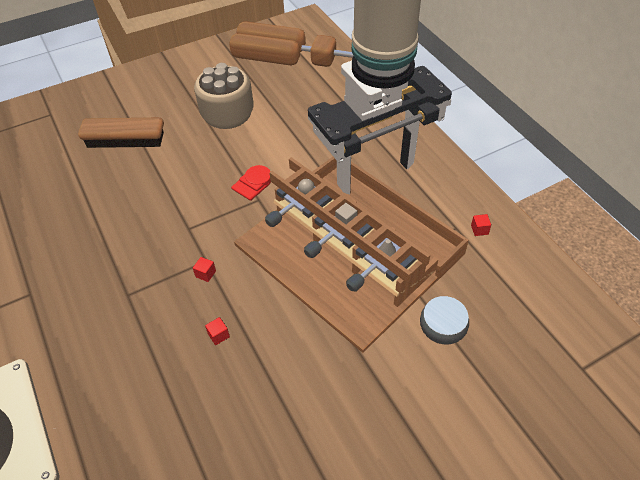

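The side view shows the hoppers' contents: a round ball at (306,186), a flat square block at (345,212) and a cone at (388,246). The matching knobs are at (273,218), (312,249) and (355,283). The red cubes are decoys, the insert is at (255,180) and the tin at (445,318). My choice is the hopper at (306,186), which I'll check in a close crop while measuring the knobs.

```bash
python3 - <<'E'
from h import *
c=load('side'); P=pts(c); f=c['frame']
im=cv2.resize(f[150:310,240:430],None,fx=4,fy=3.75,interpolation=cv2.INTER_CUBIC)
im=cv2.resize(f[150:300,240:430],None,fx=4,fy=4,interpolation=cv2.INTER_CUBIC); cv2.imwrite('pics/crop1.png',im)
def ray(c,u,z):
    R=c['extrinsics'][:3,:3];t=c['extrinsics'][:3,3]
    d=R@np.linalg.inv(c['intrinsics'])@[u[0],u[1],1]; return t+d*(z-t[2])/d[2]
for n in ('side','scene'):
    c=load(n);P=pts(c);f=c['frame']
    m=((f.max(2)<85)&(P[...,2]>0.065)&(P[...,2]<0.11)&(np.ptp(f.astype(int),axis=2)<30)&(P[...,0]<.75)).astype(np.uint8)
    k,l,s,ce=cv2.connectedComponentsWithStats(m)
    for i in range(1,k):
        if s[i,4]>40:
            q=P[l==i]; print(n,ce[i].round(1),s[i,4],'ray',ray(c,ce[i],.082).round(4),'med',np.median(q,0).round(4),'zmax',q[:,2].max().round(4))
c=load('side');P=pts(c)
for u in ((306,186),(345,212),(388,246)): print(u,ray(c,u,.1).round(4),P[u[1],u[0]].round(4))
hsv=cv2.cvtColor(c['frame'],cv2.COLOR_BGR2HSV)
m=((hsv[...,1]>180)&((hsv[...,0]<5)|(hsv[...,0]>175))).astype(np.uint8)
k,l,s,ce=cv2.connectedComponentsWithStats(m)
for i in range(1,k):
    if s[i,4]>40: print('red',ce[i].round(),P[l==i].min(0).round(3),P[l==i].max(0).round(3))
E
```

```text
side [223.1  83.9] 287 ray [0.5881 0.4604 0.082 ] med [0.5878 0.4525 0.0865] zmax 0.1044
side [325.6 201.8] 41 ray [0.613  0.0895 0.082 ] med [0.612  0.0877 0.0839] zmax 0.0893
side [274.3 220.9] 99 ray [0.5214 0.095  0.082 ] med [0.5194 0.092  0.0851] zmax 0.0938
side [313.3 251.6] 106 ray [0.5465 0.0092 0.082 ] med [0.5449 0.0063 0.0852] zmax 0.0914
side [355.6 285.1] 104 ray [ 0.5716 -0.0768  0.082 ] med [ 0.5688 -0.0799  0.086 ] zmax 0.0925
scene [174.1 144.3] 198 ray [0.0384 0.0392 0.082 ] med [0.056 0.033 0.087] zmax 0.1098
scene [468.5 177.2] 170 ray [0.5931 0.4635 0.082 ] med [0.6008 0.4489 0.0863] zmax 0.1041
scene [311.4 215.3] 96 ray [0.5266 0.0966 0.082 ] med [0.5294 0.0937 0.0844] zmax 0.0913
scene [370.  224.7] 43 ray [0.6132 0.1578 0.082 ] med [0.6151 0.1544 0.0833] zmax 0.0893
scene [279.1 236.7] 111 ray [0.5523 0.0109 0.082 ] med [0.5571 0.0079 0.0847] zmax 0.0906
scene [345.9 244. ] 102 ray [0.6347 0.0846 0.082 ] med [0.6361 0.0807 0.0836] zmax 0.0889
scene [240.4 262.1] 126 ray [ 0.5777 -0.0749  0.082 ] med [ 0.5833 -0.0778  0.0854] zmax 0.0916
scene [318.2 266.3] 59 ray [0.6562 0.0119 0.082 ] med [0.6586 0.0086 0.0834] zmax 0.089
scene [306.9 275.6] 61 ray [ 0.6644 -0.0149  0.082 ] med [ 0.6665 -0.0185  0.0834] zmax 0.0894
scene [253.4 287.2] 56 ray [ 0.6413 -0.0897  0.082 ] med [ 0.6438 -0.0906  0.0832] zmax 0.0888
scene [278.8 298.1] 67 ray [ 0.6818 -0.0744  0.082 ] med [ 0.6842 -0.0771  0.0833] zmax 0.0893
(306, 186) [0.5944 0.122  0.1   ] [0.5911 0.115  0.1083]
(345, 212) [0.6219 0.0411 0.1   ] [0.6152 0.0299 0.1154]
(388, 246) [ 0.6444 -0.0503  0.1   ] [ 0.6386 -0.0581  0.1127]
red [253. 182.] [ 0.299 -0.506  0.002] [0.587 0.288 0.846]
red [481. 224.] [ 0.832 -0.056  0.001] [ 0.863 -0.024  0.032]
red [204. 269.] [ 0.299 -0.506  0.001] [0.412 0.13  0.846]
red [219. 332.] [ 0.355 -0.021  0.001] [0.382 0.009 0.032]
```

View pics/crop1.png

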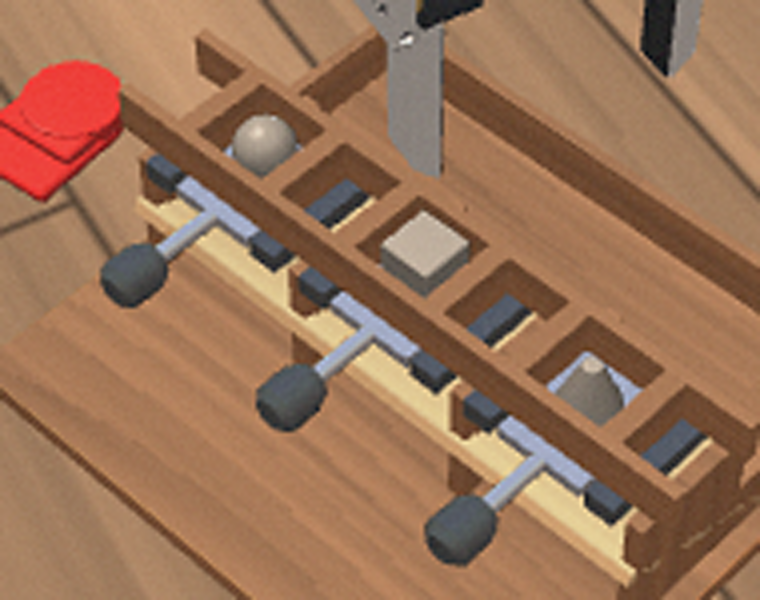

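The crop confirms the ball in the leftmost hopper at crop (263,145), with its knob at (133,275). The block is in the middle hopper and the cone in the right one. From the knobs, the rack yaw is about 16.5°, and knob_left is at about (0.524, 0.0957). I'll move above it with the jaws across the knob axis.

```bash
python3 -m pendant '[{"x":-18,"y":14,"z":0,"az":-10.5},{"x":-36,"y":28,"z":0,"az":-21},{"x":-54,"y":42,"z":0,"az":-31.5},{"x":-72,"y":56,"z":-10,"az":-42},{"x":-90,"y":70,"z":-20,"az":-52.5},{"x":-108,"y":84,"z":-30,"az":-63},{"x":-125,"y":95.5,"z":-40,"az":-73.5},{"x":-125,"y":95.5,"z":-40,"az":-73.5},{"x":-125,"y":95.5,"z":-40,"az":-73.5}]'
python3 - <<'E'
from h import *
c=shot('wrist'); cv2.imwrite('pics/wrist1.png',c['frame'])
o=readout.get_obs(); print(o['position'],o['time'])
for p in ((.524,.0957,.082),(.5494,.010,.082)): print(proj(c,p))
P=pts(c);f=c['frame']
m=((f.max(2)<85)&(P[...,2]>0.065)&(P[...,2]<0.11)&(np.ptp(f.astype(int),axis=2)<30)).astype(np.uint8)
k,l,s,ce=cv2.connectedComponentsWithStats(m)
for i in range(1,k):
    if s[i,4]>100:
        q=P[l==i]; print(ce[i].round(1),s[i],'med',np.median(q,0).round(4),'min',q.min(0).round(4),'max',q.max(0).round(4))
E
```

```text
[6.49512997e-01 5.62972157e-05 2.04802068e-01] 0.15
[156.37443187 114.01654342]
[199.55411141 226.1552023 ]
[271.2  14.3] [263   1  17  28 288] med [0.6129 0.1605 0.0883] min [0.6071 0.1532 0.066 ] max [0.6179 0.1722 0.0935]
[227.9  16.3] [203   8  50  18 122] med [0.5833 0.1595 0.0884] min [0.5644 0.1538 0.0784] max [0.5999 0.1671 0.0904]
[253.7  79.2] [229  54  38  38 358] med [0.604  0.1145 0.1049] min [0.5847 0.1094 0.0971] max [0.6098 0.1324 0.109 ]
[154.7 103.5] [ 134   87   75   35 1037] med [0.5266 0.1024 0.0908] min [0.5108 0.0906 0.0763] max [0.5642 0.1144 0.095 ]
[297.6 104.6] [291  94  14  22 203] med [0.6304 0.1015 0.0884] min [0.6254 0.0944 0.086 ] max [0.6348 0.109  0.0932]
[260.4 119.5] [235 106  51  28 714] med [0.6028 0.0915 0.0885] min [0.5837 0.0818 0.0842] max [0.6208 0.1007 0.096 ]
[308.6 142.2] [302 133  14  20 174] med [0.6382 0.0754 0.0884] min [0.6331 0.0681 0.0867] max [0.6427 0.0818 0.0941]
[270.4 150.4] [246 139  50  24 555] med [0.6095 0.0696 0.0884] min [0.5908 0.0608 0.0862] max [0.6278 0.0776 0.0916]
[295.  186.4] [266 175  41  32 128] med [0.631  0.0
[... 399 characters left out ...]
.6463 0.01   0.1098]
[340.9 251.9] [335 242  13  21 169] med [ 0.6631 -0.0098  0.0881] min [ 0.6582 -0.0181  0.0789] max [ 0.668  -0.0037  0.0946]
[305.3 259.3] [282 247  47  25 606] med [ 0.6342 -0.0163  0.0881] min [ 0.6157 -0.0259  0.0779] max [ 0.6527 -0.0078  0.0901]
[326.6 298.2] [321 285  12  28 228] med [ 0.6511 -0.0447  0.0982] min [ 0.6471 -0.0563  0.0854] max [ 0.6561 -0.0369  0.1099]
[236.8 318.3] [221 304  32  29 580] med [ 0.577  -0.0666  0.0909] min [ 0.5628 -0.0798  0.0765] max [ 0.5876 -0.0575  0.0942]
[361. 319.] [355 309  13  21 174] med [ 0.6807 -0.0683  0.0879] min [ 0.6752 -0.0792  0.0689] max [ 0.6873 -0.0625  0.0929]schema error: expected keys x, y, z, ax, ay, az, jaw
```

View pics/wrist1.png

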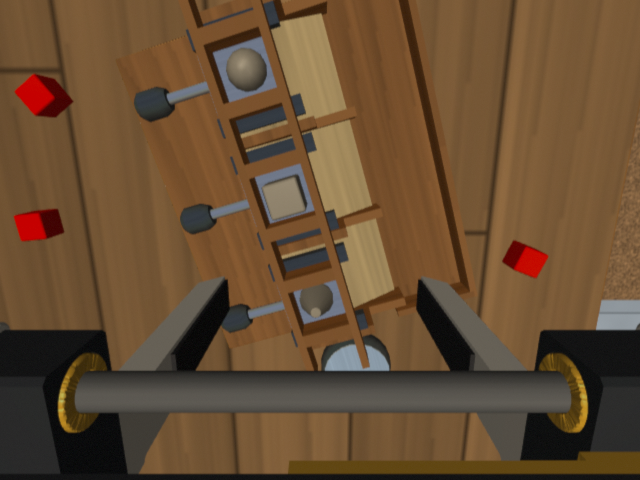

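The call was refused because every row needs all the keys, so I'll resend. The wrist view puts the knobs about 7 mm further toward +y than the two fixed cameras do, so I'll check relative to the fingers once I'm there.

```bash
python3 -m pendant '[{"x":-18,"y":14,"z":0,"ax":0,"ay":0,"az":-10.5,"jaw":0},{"x":-36,"y":28,"z":0,"ax":0,"ay":0,"az":-21,"jaw":0},{"x":-54,"y":42,"z":0,"ax":0,"ay":0,"az":-31.5,"jaw":0},{"x":-72,"y":56,"z":-10,"ax":0,"ay":0,"az":-42,"jaw":0},{"x":-90,"y":70,"z":-20,"ax":0,"ay":0,"az":-52.5,"jaw":0},{"x":-108,"y":84,"z":-30,"ax":0,"ay":0,"az":-63,"jaw":0},{"x":-125,"y":97,"z":-40,"ax":0,"ay":0,"az":-73.5,"jaw":0},{"x":-125,"y":97,"z":-40,"ax":0,"ay":0,"az":-73.5,"jaw":0},{"x":-125,"y":97,"z":-40,"ax":0,"ay":0,"az":-73.5,"jaw":0}]'
python3 - <<'E'
from h import *
from scipy.spatial.transform import Rotation as R
o=readout.get_obs(); print(o['position'],R.from_rotvec(o['orientation']).as_matrix().round(3).tolist(),o['time'])
for n in ('wrist','side','scene'):
    c=shot(n); print(n,'tcp px',proj(c,o['position']),'cam',c['extrinsics'][:3,3]); P=pts(c);f=c['frame']
    m=((f.max(2)<85)&(P[...,2]>0.06)&(P[...,2]<0.11)&(np.ptp(f.astype(int),axis=2)<30)&(P[...,0]>.49)&(P[...,0]<.6)&(P[...,1]<.14)).astype(np.uint8)
    k,l,s,ce=cv2.connectedComponentsWithStats(m)
    for i in range(1,k):
        if s[i,4]>80: q=P[l==i]; print(ce[i].round(1),s[i],'med',np.median(q,0).round(4))
a=load('wrist')['frame'];b=load('side')['frame'];d=load('scene')['frame']
cv2.imwrite('pics/w2.png',np.hstack([cv2.resize(a,(400,300)),cv2.resize(b[80:320,190:510],(400,300))]))
E
```

```text
time: 1.27
position: [0.5256, 0.0965, 0.1652]
orientation: [-3.108, -0.455, -0.002]
force: [1.1, 0.5, -0.2]
grip_width: 1.002
[0.5255843  0.09653126 0.16517271] [[0.958, 0.287, 0.001], [0.287, -0.958, 0.001], [0.001, -0.001, -1.0]] 1.275
wrist tcp px [325.90525321 293.18667787] cam [0.59459828 0.11868119 0.3447755 ]
[329.7 150.9] [311 138  27  24 109] med [0.5919 0.1126 0.1052]
[368.4 160.5] [363 148  11  25 240] med [0.5928 0.0872 0.0883]
[400.  165.4] [392 157  17  16 225] med [0.5957 0.0665 0.0882]
[361.5 188. ] [351 185  22   7 151] med [0.5744 0.0861 0.0883]
[403.2 188. ] [392 185  23   7 156] med [0.5824 0.0593 0.0883]
[490.3 189. ] [481 186  25   6  97] med [0.5985 0.0043 0.0879]
[569.8 250.4] [ 551  212   39   58 1171] med [ 0.5747 -0.0642  0.0899]
[315.5 250.4] [301 232  30  37 955] med [0.5251 0.1031 0.091 ]
[442.6 250.7] [427 232  32  37 988] med [0.5498 0.0198 0.0907]
side tcp px [271.72714978 184.05500677] cam [ 0.29868015 -0.50603339  0.84647521]
[274.3 220.8] [265 213  17  14 102] med [0.5201 0.0921 0.0856]
[313.2 251.8] [304 244  18  14 103] med [0.5445 0.0062 0.0855]
[355.5 284.6] [346 275  18  16 113] med [ 0.569  -0.0794  0.0861]
scene tcp px [311.15334912 171.92111065] cam [ 1.06625301 -0.30907535  0.46031842]
[311.5 215.3] [305 210  15  11  99] med [0.5305 0.0938 0.0841]
[279.1 236.5] [272 231  17  12 115] med [0.5564 0.0084 0.0847]
[240.3 262. ] [233 256  18  13 128] med [ 0.5829 -0.0776  0.0854]
```

View pics/w2.png

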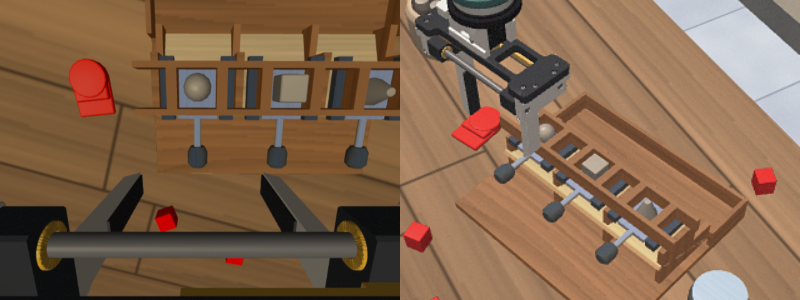

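Wrist view (left): the knob is at about (197,156) and the finger mid-line at about x=201, so the knob seems roughly 5 mm toward +y. The side view disagrees. I'll settle it by measuring the fingertips themselves in the fixed cameras' point clouds.

```bash
python3 - <<'E'
from h import *
from scipy.spatial.transform import Rotation as R
o=readout.get_obs(); M=R.from_rotvec(o['orientation']).as_matrix(); t=o['position']
for n in ('side','scene','wrist'):
    c=load(n); q=(pts(c)-t)@M; v=c['depth']>0
    print(n,'K',c['intrinsics'].round(1).tolist())
    for s in (1,-1):
        m=v&(abs(q[...,0])<.02)&(q[...,2]>-.04)&(q[...,2]<.012)&(s*q[...,1]>.03)&(s*q[...,1]<.08)
        p=q[m]; 
        if len(p)>5: print(s,len(p),'x,y,z pct', np.percentile(p,[3,50,97],axis=0).round(4).tolist())
    # tin
    P=pts(c); m=v&(P[...,2]>.024)&(P[...,2]<.034)&(P[...,0]>.6)&(P[...,0]<.85)&(P[...,1]<-.1)&(P[...,1]>-.3)
    f=c['frame'].astype(int); m&=(f[...,0]>f[...,2]-5)
    if m.sum()>50: print('tin top',m.sum(),P[m].mean(0).round(4))
    # ball top
    hs=cv2.cvtColor(c['frame'],cv2.COLOR_BGR2HSV); m=v&(P[...,2]>.1)&(P[...,2]<.12)&(abs(P[...,0]-.597)<.022)&(abs(P[...,1]-.118)<.022)&(hs[...,1]<90)
    if m.sum()>10:
        A=P[m]; B=np.c_[2*A,np.ones(len(A))]; s_=np.linalg.lstsq(B,(A**2).sum(1),rcond=None)[0]; print('ball',len(A),A.mean(0).round(4),s_[:3].round(4))
E
```

```text
side K [[615.1, 0.0, 338.5], [0.0, 615.1, 230.5], [0.0, 0.0, 1.0]]
1 222 x,y,z pct [[-0.0121, 0.0484, -0.0393], [-0.0075, 0.0584, -0.0248], [0.0063, 0.06, -0.0079]]
-1 260 x,y,z pct [[-0.0122, -0.0575, -0.039], [-0.0067, -0.0479, -0.0212], [0.006, -0.0454, -0.0013]]
tin top 1350 [ 0.6824 -0.1626  0.0281]
ball 144 [0.5934 0.1156 0.1082] [0.5932 0.1166 0.1059]
scene K [[433.3, 0.0, 318.4], [0.0, 433.3, 236.7], [0.0, 0.0, 1.0]]
1 285 x,y,z pct [[-0.0089, 0.0485, -0.0391], [0.0047, 0.058, -0.0227], [0.0097, 0.0601, -0.003]]
-1 265 x,y,z pct [[-0.0086, -0.0575, -0.0391], [0.0039, -0.0482, -0.0204], [0.0097, -0.046, -0.0014]]
tin top 1686 [ 0.6864 -0.1627  0.0282]
ball 96 [0.6001 0.1184 0.1088] [0.5963 0.1213 0.1012]
wrist K [[384.1, 0.0, 322.5], [0.0, 384.1, 243.1], [0.0, 0.0, 1.0]]
1 1822 x,y,z pct [[-0.0073, 0.0447, -0.0393], [0.0076, 0.0454, -0.0242], [0.0095, 0.0559, -0.0026]]
-1 1825 x,y,z pct [[-0.0076, -0.06, -0.0392], [0.0073, -0.0495, -0.0242], [0.0093, -0.0488, -0.0025]]
ball 1595 [0.5954 0.1235 0.1088] [0.5947 0.123  0.1   ]
```

Each camera is off by a few mm, but the open jaws clear the knob by 36 mm per side. I'll descend and measure the knob against the fingertips at the same depth.

```bash
python3 -m pendant '[{"x":-1,"y":1,"z":-35,"ax":0,"ay":0,"az":0,"jaw":0},{"x":-1,"y":1,"z":-70,"ax":0,"ay":0,"az":0,"jaw":0},{"x":-1,"y":1,"z":-101,"ax":0,"ay":0,"az":0,"jaw":0},{"x":-1,"y":1,"z":-101,"ax":0,"ay":0,"az":0,"jaw":0},{"x":-1,"y":1,"z":-101,"ax":0,"ay":0,"az":0,"jaw":0}]'
python3 - <<'E'
from h import *
from scipy.spatial.transform import Rotation as R
o=readout.get_obs(); M=R.from_rotvec(o['orientation']).as_matrix(); t=o['position']
for n in ('wrist','side','scene'):
    c=shot(n); P=pts(c); q=(P-t)@M; f=c['frame'];v=c['depth']>0
    m=((f.max(2)<85)&(P[...,2]>0.06)&(P[...,2]<0.11)&(np.ptp(f.astype(int),axis=2)<30)&(abs(q[...,0])<.03)&(abs(q[...,1])<.03)).astype(np.uint8)
    k,l,s,ce=cv2.connectedComponentsWithStats(m)
    for i in range(1,k):
        if s[i,4]>50: print(n,ce[i].round(1),s[i],'tool x,y pct',np.percentile(q[l==i],[2,50,98],axis=0).round(4).tolist())
    for s in (1,-1):
        m=v&(abs(q[...,0])<.02)&(q[...,2]>-.06)&(q[...,2]<-.01)&(s*q[...,1]>.03)&(s*q[...,1]<.07)
        p=q[m]
        if len(p)>5: print(s,len(p),'finger', np.percentile(p,[3,50,97],axis=0).round(4).tolist())
a=load('wrist')['frame'];b=load('side')['frame']
cv2.imwrite('pics/w3.png',np.hstack([cv2.resize(a,(400,300)),cv2.resize(b[140:290,200:400],(400,300),interpolation=cv2.INTER_CUBIC)]))
E
```

```text
time: 2.05
position: [0.5257, 0.0968, 0.0652]
orientation: [-3.108, -0.45, -0.004]
force: [-0.2, 0.2, 0.3]
grip_width: 0.999
wrist [312.  310.3] [ 289  279   47   61 2346] tool x,y pct [[-0.0099, -0.0162, -0.0286], [0.0026, -0.0062, -0.0256], [0.0114, 0.0035, -0.0165]]
1 3137 finger [[-0.0074, 0.0451, -0.059], [0.0075, 0.0463, -0.0405], [0.0093, 0.0564, -0.0124]]
-1 3114 finger [[-0.0072, -0.0598, -0.0589], [0.0076, -0.0495, -0.0405], [0.0094, -0.0483, -0.0125]]
side [273.8 221.2] [265 215  17  12  98] tool x,y pct [[-0.0155, -0.009, -0.0262], [-0.0078, 0.0035, -0.0198], [0.007, 0.0074, -0.0117]]
1 260 finger [[-0.0124, 0.049, -0.0584], [-0.0064, 0.0584, -0.0363], [0.0067, 0.0603, -0.0115]]
-1 255 finger [[-0.0123, -0.058, -0.0572], [-0.0075, -0.0481, -0.0338], [0.0053, -0.0458, -0.0117]]
scene [311.5 215.3] [305 210  15  11  99] tool x,y pct [[-0.0095, -0.0056, -0.0254], [0.0033, 0.0036, -0.0193], [0.0116, 0.0068, -0.009]]
1 327 finger [[-0.0083, 0.0488, -0.0582], [0.0045, 0.058, -0.0359], [0.0099, 0.0598, -0.0114]]
-1 291 finger [[-0.0089, -0.0585, -0.0589], [0.0038, -0.0485, -0.0359], [0.0097, -0.0458, -0.0115]]
```

View pics/w3.png

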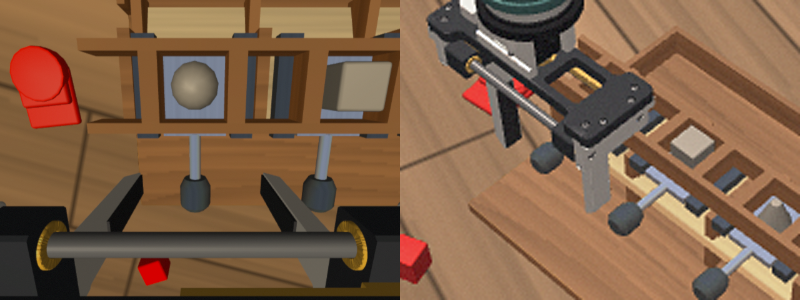

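Measured against the fingers, the wrist, side and scene views now all put the knob 3–4.5 mm toward rack +y, at wrist-panel pixel (195,193), with good fore-aft centring. I'll shift and close.

```bash
python3 -m pendant '[{"x":-1,"y":3.5,"z":-2,"ax":0,"ay":0,"az":0,"jaw":0},{"x":-1,"y":3.5,"z":-2,"ax":0,"ay":0,"az":0,"jaw":0.5},{"x":-1,"y":3.5,"z":-2,"ax":0,"ay":0,"az":0,"jaw":1},{"x":-1,"y":3.5,"z":-2,"ax":0,"ay":0,"az":0,"jaw":1},{"x":-1,"y":3.5,"z":-2,"ax":0,"ay":0,"az":0,"jaw":1},{"x":-1,"y":3.5,"z":-2,"ax":0,"ay":0,"az":0,"jaw":1},{"x":-1,"y":3.5,"z":-2,"ax":0,"ay":0,"az":0,"jaw":1},{"x":-1,"y":3.5,"z":-2,"ax":0,"ay":0,"az":0,"jaw":1}]'
```

```text
time: 3.2
position: [0.5247, 0.1008, 0.0636]
orientation: [-3.108, -0.451, -0.006]
force: [0.8, 0.4, -0.1]
grip_width: 0.293
```

```bash
python3 -m pendant '[{"x":0,"y":0,"z":0,"ax":0,"ay":0,"az":0,"jaw":1},{"x":0,"y":0,"z":0,"ax":0,"ay":0,"az":0,"jaw":1},{"x":0,"y":0,"z":0,"ax":0,"ay":0,"az":0,"jaw":1},{"x":0,"y":0,"z":0,"ax":0,"ay":0,"az":0,"jaw":1}]'
```

```text
time: 3.7
position: [0.5246, 0.1013, 0.0635]
orientation: [-3.107, -0.451, -0.006]
force: [-1.2, 2.1, 0.1]
grip_width: 0.224
```

It's gripped at about 21 mm opening with little side force. Now the pull, along (-0.959, -0.283).

```bash
python3 -m pendant '[{"x":-7.7,"y":-2.3,"z":0,"ax":0,"ay":0,"az":0,"jaw":1},{"x":-15.3,"y":-4.5,"z":0,"ax":0,"ay":0,"az":0,"jaw":1},{"x":-23,"y":-6.8,"z":0,"ax":0,"ay":0,"az":0,"jaw":1},{"x":-30.7,"y":-9.1,"z":0,"ax":0,"ay":0,"az":0,"jaw":1},{"x":-38.4,"y":-11.3,"z":0,"ax":0,"ay":0,"az":0,"jaw":1},{"x":-44,"y":-13,"z":0,"ax":0,"ay":0,"az":0,"jaw":1},{"x":-44,"y":-13,"z":0,"ax":0,"ay":0,"az":0,"jaw":1},{"x":-44,"y":-13,"z":0,"ax":0,"ay":0,"az":0,"jaw":1}]'
python3 - <<'E'
from h import *
c=shot('side');d=shot('scene'); print(readout.get_obs()['position'],readout.get_obs()['force'])
cv2.imwrite('pics/p4.png',np.hstack([cv2.resize(c['frame'][130:310,200:440],(400,300),interpolation=cv2.INTER_CUBIC),cv2.resize(d['frame'][190:400,180:460],(400,300),interpolation=cv2.INTER_CUBIC)]))
E
```

```text
time: 4.7
position: [0.4814, 0.0885, 0.0636]
orientation: [-3.107, -0.452, -0.008]
force: [1.5, 3.3, 0.6]
grip_width: 0.223
[0.48135818 0.08847292 0.06363874] [1.72980561 2.74057956 0.18779853]
```

View pics/p4.png

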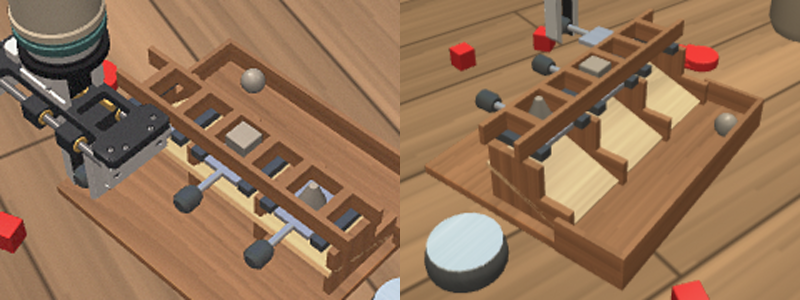

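The ball is in the tray (left panel (253,80), right panel (725,125)), and the plate and knob are out by 45 mm. I'll give a slight extra tug to confirm the stop before pushing home.

```bash
python3 -m pendant '[{"x":-1.9,"y":-0.6,"z":0,"ax":0,"ay":0,"az":0,"jaw":1},{"x":-1.9,"y":-0.6,"z":0,"ax":0,"ay":0,"az":0,"jaw":1}]'
```

```text
time: 5.05
position: [0.4814, 0.0885, 0.0637]
orientation: [-3.107, -0.452, -0.013]
force: [3.9, 3.9, -4.5]
grip_width: 0.225
```

It's against its end stop: no movement and the force rose. Now push home, with about 1.5 mm of overtravel.

```bash
python3 -m pendant '[{"x":7.7,"y":2.3,"z":0,"ax":0,"ay":0,"az":0,"jaw":1},{"x":15.3,"y":4.5,"z":0,"ax":0,"ay":0,"az":0,"jaw":1},{"x":23,"y":6.8,"z":0,"ax":0,"ay":0,"az":0,"jaw":1},{"x":30.7,"y":9.1,"z":0,"ax":0,"ay":0,"az":0,"jaw":1},{"x":38.4,"y":11.3,"z":0,"ax":0,"ay":0,"az":0,"jaw":1},{"x":43.2,"y":12.8,"z":0,"ax":0,"ay":0,"az":0,"jaw":1},{"x":44.7,"y":13.2,"z":0,"ax":0,"ay":0,"az":0,"jaw":1},{"x":44.7,"y":13.2,"z":0,"ax":0,"ay":0,"az":0,"jaw":1},{"x":44.7,"y":13.2,"z":0,"ax":0,"ay":0,"az":0,"jaw":1}]'
```

```text
time: 6.18
position: [0.5247, 0.1013, 0.0635]
orientation: [-3.107, -0.452, -0.009]
force: [-2.9, 0.6, 0.7]
grip_width: 0.227
```

Back at exactly the starting grasp position, pressing lightly on the stop. I'll ease off, open, and lift away.

```bash
python3 -m pendant '[{"x":0,"y":0,"z":0,"ax":0,"ay":0,"az":0,"jaw":0.8},{"x":0,"y":0,"z":0,"ax":0,"ay":0,"az":0,"jaw":0.3},{"x":0,"y":0,"z":0,"ax":0,"ay":0,"az":0,"jaw":0.3},{"x":0,"y":0,"z":0,"ax":0,"ay":0,"az":0,"jaw":0.3},{"x":0,"y":0,"z":0,"ax":0,"ay":0,"az":0,"jaw":0.3},{"x":0,"y":0,"z":0,"ax":0,"ay":0,"az":0,"jaw":0.3},{"x":0,"y":0,"z":20,"ax":0,"ay":0,"az":0,"jaw":0.3},{"x":0,"y":0,"z":60,"ax":0,"ay":0,"az":0,"jaw":0.3},{"x":0,"y":0,"z":110,"ax":0,"ay":0,"az":0,"jaw":0.3},{"x":-30,"y":0,"z":150,"ax":0,"ay":0,"az":0,"jaw":0.3},{"x":-60,"y":0,"z":170,"ax":0,"ay":0,"az":0,"jaw":0.3},{"x":-60,"y":0,"z":170,"ax":0,"ay":0,"az":0,"jaw":0.3},{"x":-60,"y":0,"z":170,"ax":0,"ay":0,"az":0,"jaw":0.3}]'
python3 - <<'E'
from h import *
for n in ('side','scene'):
    c=shot(n); P=pts(c);f=c['frame']
    m=((f.max(2)<85)&(P[...,2]>0.065)&(P[...,2]<0.1)&(np.ptp(f.astype(int),axis=2)<30)&(P[...,0]<.6)&(P[...,1]<.14)&(P[...,0]>.4)).astype(np.uint8)
    k,l,s,ce=cv2.connectedComponentsWithStats(m)
    for i in range(1,k):
        if s[i,4]>50: print(n,ce[i].round(1))
c=load('side');d=load('scene')
cv2.imwrite('pics/p5.png',np.hstack([cv2.resize(c['frame'][130:355,200:500],(400,300),interpolation=cv2.INTER_CUBIC),cv2.resize(d['frame'][190:400,180:460],(400,300),interpolation=cv2.INTER_CUBIC)]))
E
```

```text
time: 7.8
position: [0.4653, 0.1015, 0.2333]
orientation: [-3.107, -0.452, -0.01]
force: [-0.4, 0.8, -0.4]
grip_width: 0.698
side [274.3 220.7]
side [313.3 251.6]
side [355.2 284.7]
scene [311.5 215. ]
scene [279.1 236.3]
scene [240.3 261.8]
```

View pics/p5.png

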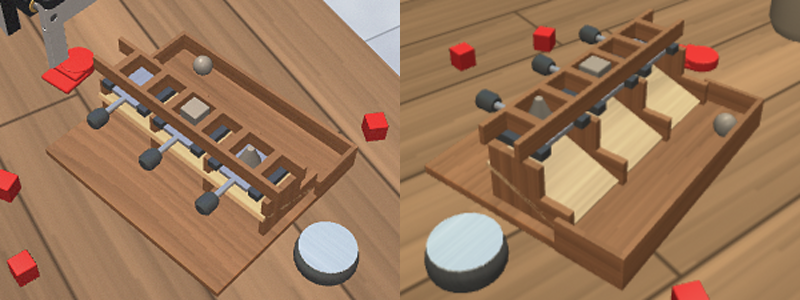

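The ball is in the tray at left panel (203,65). The left hopper is empty with its gate shut, the block and cone are in place, and the knob pixels match their starting values. The arm is clear of everything.

```bash
python3 -c "from rig import workorder; print(workorder.close_job())"
```

```text
the job is handed in; nothing more can be done
None
```

The ball was in the leftmost hopper and is now in the tray. I pulled that hopper's knob out 45 mm to its stop; a further tug gave no movement and the force rose. Once the ball was in the tray I pushed the knob home again, let go and lifted clear, by 7.8 s.

**Final checks:**
- **Gates:** all three knobs are back within about 0.4 px of their starting pixels in both fixed cameras, so all three gates look shut.
- **Plugs:** the block and cone are still in their hoppers.
- **Insert and tin:** both look undisturbed in the final images. I judged this by eye and did not measure their final positions.
- **Forces:** the force readings at the end of each move stayed below about 8 N.

**What failed or disagreed:**
- My first move call was refused because its rows left out some keys. Nothing moved.
- The wrist camera and the fixed cameras disagreed by about 7 mm on the knob's position. I settled it by measuring the knob against the fingertips before gripping.

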